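Start the sander with its dust extraction

TASK

Get the belt sander running with its dust extraction: first push the dust port's blade fully open by its orange tab, then press the white-marked end of the rocker on the blue extractor box all the way down so that it is on, and only then press the green start button on the grey box fully in and let it come back up. Leave the red stop button alone, and do not pick up or shift the loose things beside them (sanding block, pencil and glue jar).

Things in the scene. Friction and masses are not known exactly. Their poses are not given: they have to be found in the camera images.
- gate_housing: The dust port on the bench: a flat aluminium frame 80 x 100 x 25 mm (x, y, z) with a round steel spigot, 56 mm across, standing up to z = 47 mm. Fixed. Origin: on the bench under the middle of the spigot. Its x axis is the direction in which the blade slides open; its z axis is up.
- gate (a joint): Travel of the flat steel blade through the dust port, in m: near 0 = shut (starts between 0 and 0.012), 0.05 = fully open, against its end stop. It grows as the orange tab is pushed along the housing's +x, towards the spigot. About 3 N of friction; it stays where it is left.
- gate_tab (a point): Centre of the outer face of the upright orange tab on the blade's end; moves with the blade, axes as the housing's. The tab is 60 mm wide (y), 8 mm thick and stands 15 to 70 mm above the bench; this point is at 45 mm. Push this face, which looks to the housing's -x, along +x; bare bench lies in front of it. Fully open, the tab's inner face is 10 mm short of the aluminium frame.
- extractor_box: The dust extractor's switch box: a blue steel box 130 x 85 x 60 mm (x, y, z), fixed to the bench, with one large grey rocker on top. Origin: centre of its underside. The rocker lies along its x axis, and its ON end is the +x end.
- rocker (a joint): Angle of the extractor's rocker in rad: near 0 = off, with the ON end up (starts between 0 and 0.08); 0.5 = fully on, with the ON end down at its stop. It stays where it is left; 3 to 6 N down on the ON end moves it.
- rocker_on (a point): Point on the rocker's upper face, on the white pad that marks its ON end, 30 mm from the pivot; moves with the rocker. The rocker is 84 mm long, 40 wide and 12 thick and pivots about y at its middle, 76 mm above the bench. This point is about 89 mm above the bench when off, 74 mm when on. Press straight down here. Axes as the box's when off.
- sander_box: The belt sander's button box: a grey steel box 90 x 165 x 60 mm (x, y, z), fixed to the bench, with a green and a red push button 84 mm apart along its y axis, in either order. Origin: centre of its underside.
- green (a joint): Green start button, 34 mm across: travel in m, 0 = up, 0.006 = fully down. A spring (5 N at full depth) brings it back.
- green_top (a point): Centre of the green start button's top face, about 82 mm above the bench when up; z up. It moves with the button. Press here straight down.
- red (a joint): Red stop button, the same size as the green one: travel in m, 0 = up, 0.006 = fully down. Springs back. To be left alone.
- red_top (a point): Centre of the red stop button's top face, about 82 mm above the bench.
- sanding_block: Grey sanding block, 90 x 45 x 30 mm, lying loose beside the dust port. Origin: centre of its underside.
- pencil: Flat red carpenter's pencil, 150 x 14 x 8 mm, lying loose beside the blue box. Origin: centre of its underside.
- glue_jar: Glue jar with a yellow cap, 56 mm across, 85 mm high, standing loose behind the grey box. Origin: centre of its underside.

How it is judged:
On the way, in this order (a step that is already met when the one before it is completed fails the run):
1. the blade of the dust port is fully open (value of joint gate above 0.045 m), for 0.1 s.
2. the extractor's rocker is on (value of joint rocker above 0.4 rad), for 0.1 s.
3. the green start button is pressed in (value of joint green above 0.0045 m), for 0.1 s.
At the end, for the whole second after the job is handed in: The dust port's blade is open to within 5 mm of its stop, the rocker is on (beyond 0.4 of 0.5 rad), and the green and red buttons are both up again (within 1.5 mm) (value of joint gate above 0.045 m and value of joint rocker above 0.4 rad and value of joint each of green, red below 0.0015 m); the robot touches nothing.
It fails at once if the rocker is switched on while the dust port is not open (value of joint rocker above 0.25 rad and value of joint gate below 0.044 m).
It fails at once if the green button is pressed before the dust port is open and the rocker is on (value of joint green above 0.003 m and (value of joint gate below 0.044 m or value of joint rocker below 0.38 rad)).
It fails at once if the red button is pressed (value of joint red above 0.002 m).
It fails at once if the sanding block, the pencil or the glue jar is shifted by over 25 mm, lifted or knocked over (distance of any of sanding_block, pencil, glue_jar from where it was at the start of the episode above 0.025 m or angle between glue_jar's own z axis and vertical above 0.35 rad).
It also fails if it takes over 58 s, if anything falls off the work surface, if the arm or the gripper's body presses on something with over 40 N, if the wrist force passes 120 N, or if a joint passes its speed limit or range.

ROBOT

A 6-joint arm with a two-finger parallel gripper is mounted at the origin on the work surface. World frame = base frame: x ahead of the robot, y to its left, z up, the work surface at z = 0. Lengths are in m, angles in rad, forces in N, time in s.
With the tool pointing down it reaches from about 0.35 to 0.8 m from the base axis. Payload 7.3 kg.
Tool frame: the origin (TCP) lies midway between the tips of the shut fingers; the grasp point (between the pads) lies 19 mm behind it (arm.grip_depth is the distance from the TCP to the grasp point, in m); z points along the fingers, y is the line along which they close (so a half turn about z gives the same grasp; the last joint's range is limited). The gripper opens to 85 mm and grips with 20 to 120 N. Pads are 22 mm wide; open, the fingers measure 114 mm over their backs; the gripper's body (76 mm by 85 mm) begins 54 mm behind the grasp point. The pads swing forward as they close: fully open they stand 13 mm farther back than shut.
Start: joints at [-1.442, 0.342, 1.524, -0, 1.275, -0.146], TCP at [0.142, -0.505, 0.231] pointing down, gripper open.
Joint ranges: [-2.53, 2.53], [-0.77, 2.02], [0.04, 2.7], [-1, 4.14], [0.28, 2.66], [-3.11, 3.11]. Speed limits (rad/s): [2.57, 2.57, 3.14, 3.14, 3.14, 3.14].

INTERFACE

Orientations are given as [roll, pitch, yaw] about the fixed x, y, z axes, in that order (R = Rz(yaw) Ry(pitch) Rx(roll)).
In Python, from plant import arm, capture gives the robot as it stands.
- The arm moves only by the tool arm_command, never from a script. Its argument "plan" is a list of rows, each a list of 3 entries, a list of its own where there are three numbers: the shift along the tool's x, y, z in mm, then the turn about the tool's z in rad, then the opening, from 0 (shut) to 1 (fully open). In form: [[[tx, ty, tz], yaw, grip], ...]. A call has 1 to 8 rows; each row is the pose to reach, as a shift and turn from the pose commanded when the call began, along the tool's axes at that moment; what a row does not reach only later rows make up. A row lasts 1/10 s, in which the tool goes at most 50 mm and 8.59 degrees, less where a joint would pass 70% of its speed; a pose out of reach is approached as far as the arm can. A call with a gripper value outside its range is refused whole. The fingers move at their own pace and stop on an object; "newtons" is the grip in N (left out, the last holds). Time passes only in rows, so rows that repeat a pose let the fingers close. It gives the time, the measured TCP pose, the force, the opening and the grip force at its end, in the units of the state.
- arm.read_state(): the state, without advancing time (a new reading comes with each control period).
- capture(name): name is "scene" or "top" or "wrist"; returns a dict with "img" (420x560x3 uint8, blue, green, red), "vfov" (degrees; the focal length in pixels is half the picture's height over the tangent of half this angle, whatever the lens; pixels are square), "cx", "cy" (the principal point, pixels), "T" (4x4, takes a point from camera to world coordinates); the wrist camera has in their place "tool_from_camera" (4x4, takes a point from camera to tool coordinates, whose origin is the TCP and whose axes are the flange's). Camera axes: x right, y up, looking along -z (the intrinsics and any distortion apply to the point x, -y, -z); pixel columns grow to the right and rows downward; lengths in m; the calibration is good to about 2 mm. A picture is of the moment at which its call begins: read the wrist's pose just before it. There is no depth.
- arm.finish_job(): hands the job in; it is judged then, once.
The state is a dict: "t": time; "joint_positions": joint angles; "qd": joint speeds; "effort": joint torques, N m; "tcp_pos": TCP position; "tool_rot": TCP orientation; "wrist_force": force on the tool from outside, world axes, zero at the start; "wrist_torque": the same for the moment, N m; "finger_gap": finger opening in m; "finger_force": force on a finger pad.
Only numpy, scipy, OpenCV 4.12 (cv2) and the standard library are available. Lean on these libraries where they do the work, as an engineer would, in place of code of your own. Each camera call takes 0.05 s, during which the arm holds its last target. There are 200 camera calls.

## Working session

There is one attempt and no reset: what is moved stays moved. The work goes in short steps, Python scripts to look and compute and a tool call to move; the robot and the scene stay as the last step left them, time stands still between calls to the robot, and variables do not carry over. Pictures are saved under pics/ and viewed, at most 10 in all, crops included, and the job is handed in when it is done.

Besides the shell and the picture viewer there is one more tool, called after "Emit:" as a command line: name --argument value ..., lists and objects as JSON in quotes. arm_command: Moves the arm, as the interface text tells. Its arguments: {"type":"object","properties":{"plan":{"type":"array","items":{"type":"array"}},"newtons":{"type":"number"}},"required":["plan"]}

```bash
mkdir -p pics; ls
python3 - <<'E'
from plant import arm, capture
import cv2
for n in("top","scene"):
    c=capture(n); cv2.imwrite(f"pics/{n}1.png",c["img"]); print(n,{k:v for k,v in c.items() if k!="img"})
s=arm.read_state(); print(s["t"],s["tcp_pos"],s["tool_rot"])
E
```

```text
pics
top {'vfov': 48.4549386844318, 'cx': 277.49621831159357, 'cy': 208.67140485128994, 'T': array([[-0.00726412,  0.99789816, -0.06439327,  0.51619505],
       [-0.99988018, -0.0063681 ,  0.01410905,  0.01870789],
       [ 0.01366933,  0.06448805,  0.99782486,  1.13468065],
       [ 0.        ,  0.        ,  0.        ,  1.        ]])}
scene {'vfov': 57.788829084119186, 'cx': 282.5025577822381, 'cy': 210.34611459225835, 'T': array([[ 0.06192735, -0.78567923,  0.61552672,  1.17660522],
       [ 0.9979643 ,  0.03932624, -0.05020656, -0.04185822],
       [ 0.0152399 ,  0.61738285,  0.7865152 ,  0.86695474],
       [ 0.        ,  0.        ,  0.        ,  1.        ]])}
0.1 [ 0.14243527 -0.50494482  0.23068256] [-3.14022149e+00 -2.32244104e-04  2.74738086e-01]
```

View pics/top1.png

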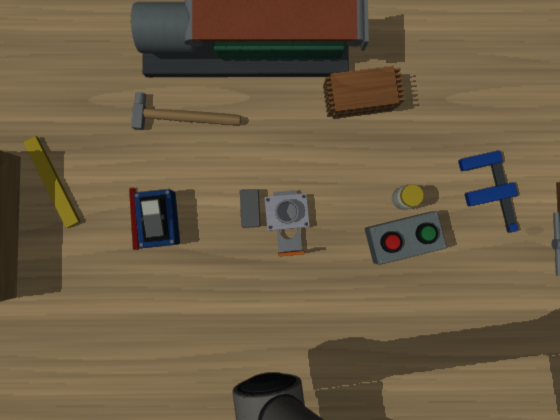

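View pics/scene1.png

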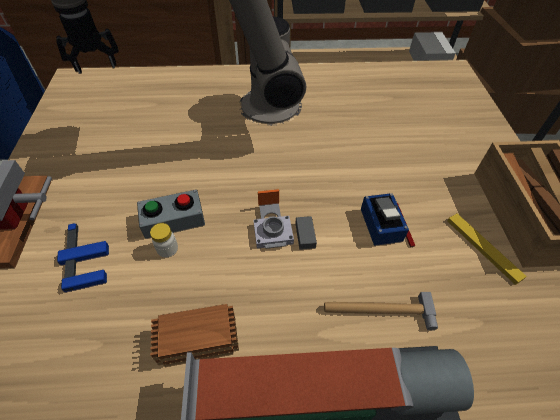

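Run:
```python
import cv2,numpy as np
t=cv2.imread("pics/top1.png");s=cv2.imread("pics/scene1.png")
def c(i,x,y,w=66,h=75): return cv2.resize(i[y:y+h,x:x+w],None,fx=4,fy=4,interpolation=cv2.INTER_CUBIC)
r1=np.hstack([c(t,122,182),c(t,256,186),c(t,380,186)])
r2=np.hstack([c(s,355,185),c(s,243,180),c(s,137,180)])
cv2.imwrite("pics/m1.png",np.vstack([r1,r2])); print(r1.shape)
```

```text
(300, 792, 3)
```

View pics/m1.png

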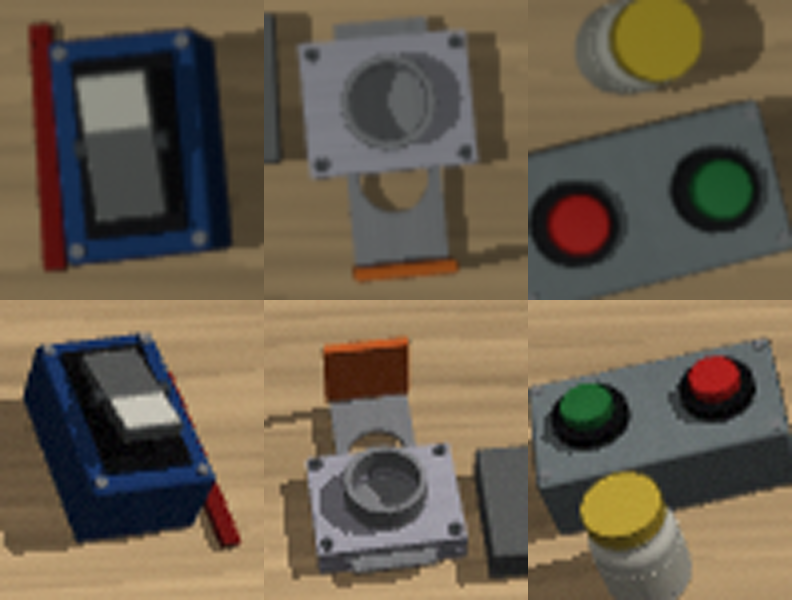

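```bash
cat > h.py <<'E'
import numpy as np
C={"top":(48.4549386844318,277.49621831159357,208.67140485128994,np.array([[-0.00726412,0.99789816,-0.06439327,0.51619505],[-0.99988018,-0.0063681,0.01410905,0.01870789],[0.01366933,0.06448805,0.99782486,1.13468065]])),
"scene":(57.788829084119186,282.5025577822381,210.34611459225835,np.array([[0.06192735,-0.78567923,0.61552672,1.17660522],[0.9979643,0.03932624,-0.05020656,-0.04185822],[0.0152399,0.61738285,0.7865152,0.86695474]]))}
def ray(n,u,v):
    f,cx,cy,T=C[n]; f=210/np.tan(np.radians(f/2)); d=T[:,:3]@np.array([(u-cx)/f,-(v-cy)/f,-1]); return T[:,3],d
def atz(n,u,v,z):
    o,d=ray(n,u,v); return o+d*(z-o[2])/d[2]
def tri(a,b):
    o1,d1=ray("top",*a);o2,d2=ray("scene",*b)
    st=np.linalg.lstsq(np.c_[d1,-d2],o2-o1,rcond=None)[0]; p,q=o1+d1*st[0],o2+d2*st[1]
    return (p+q)/2,np.linalg.norm(p-q)
E
python3 - <<'E'
from h import *
np.set_printoptions(precision=4,suppress=True)
T=lambda i,x,y:((122,256,380)[i]+(x-264*i)/4-.4,(182,186,186)[i]+y/4-.4)
S=lambda i,x,y:((355,243,137)[i]+(x-264*i)/4-.4,(185,180,180)[i]+(y-300)/4-.4)
for n,t,s,z in[("rock",T(0,113,101),S(0,145,412),.087),("green",T(2,722,188),S(2,586,403),.082),("red",T(2,579,224),S(2,714,378),.082),("tabtop",T(1,406,269),S(1,366,342),.07)]:
    print(n,tri(t,s),atz("top",*t,z),atz("scene",*s,z))
for p in[(298,45),(468,30),(478,160),(312,178)]: print("house",atz("top",*T(1,*p),.025))
for p in[(323,348),(408,340)]: print("tab scene inner top",atz("scene",*S(1,*p),.07))
for p in[(355,279),(457,272)]: print("tab top outer",atz("top",*T(1,*p),.07))
for p in[(76,74),(144,70),(95,222),(164,214)]: print("rocker",atz("top",*T(0,*p),.08))
for p in[(50,38),(190,29),(75,265),(215,250)]: print("box",atz("top",*T(0,*p),.06))
E
```

```text
rock (array([0.5895, 0.2892, 0.0892]), np.float64(0.0006414703364747749)) [0.5897 0.2901 0.087 ] [0.5878 0.2898 0.087 ]
green (array([ 0.5277, -0.3367,  0.0813]), np.float64(0.00034369335519118056)) [ 0.5277 -0.3366  0.082 ] [ 0.5283 -0.3363  0.082 ]
red (array([ 0.5079, -0.2557,  0.0785]), np.float64(0.00029759398669645037)) [ 0.508 -0.255  0.082] [ 0.5109 -0.2546  0.082 ]
tabtop (array([ 0.4842, -0.0265,  0.0753]), np.float64(0.00029397945470627864)) [ 0.4841 -0.0265  0.07  ] [ 0.4796 -0.0265  0.07  ]
house [0.6163 0.0348 0.025 ]
house [ 0.6247 -0.0668  0.025 ]
house [ 0.547  -0.0719  0.025 ]
house [0.537  0.0269 0.025 ]
tab scene inner top [ 0.4836 -0.0564  0.07  ]
tab scene inner top [0.4791 0.0027 0.07  ]
tab top outer [0.4786 0.0025 0.07  ]
tab top outer [ 0.4821 -0.0555  0.07  ]
rocker [0.6056 0.3129 0.08  ]
rocker [0.6077 0.2746 0.08  ]
rocker [0.5221 0.3013 0.08  ]
rocker [0.5263 0.2627 0.08  ]
box [0.6282 0.3336 0.06  ]
box [0.633  0.2533 0.06  ]
box [0.4978 0.3177 0.06  ]
box [0.5058 0.238  0.06  ]
```

Emit:
arm_command --plan '[[[416,-376,0],0.195,0],[[416,-376,0],0.195,0],[[416,-376,0],0.195,0],[[416,-376,0],0.195,0],[[416,-376,0],0.195,0],[[416,-376,0],0.195,0],[[416,-376,0],0.195,0],[[416,-376,0],0.195,0]]' --newtons 40

```text
t: 0.9
tcp_pos: [0.3558, -0.1647, 0.2313]
tool_rot: [3.141, -0.0, 0.079]
wrist_force: [0.2, -0.9, 0.1]
finger_gap: 0.0002
finger_force: 0.0
```

Emit:
arm_command --plan '[[[92,-126,0],0,0],[[92,-126,0],0,0],[[92,-126,0],0,0],[[92,-126,0],0,0],[[92,-126,100],0,0],[[92,-126,100],0,0],[[92,-126,100],0,0],[[92,-126,100],0,0]]'

```text
t: 1.7
tcp_pos: [0.4368, -0.0341, 0.1317]
tool_rot: [-3.141, 0.002, 0.079]
wrist_force: [0.3, -0.6, 0.8]
finger_gap: -0.0
finger_force: 0.0
```

Emit:
arm_command --plan '[[[0,-3,50],0,0],[[0,-3,93],0,0],[[0,-3,93],0,0],[[10,-3,93],0,0],[[20,-3,93],0,0],[[25,-3,93],0,0],[[30,-3,93],0,0],[[30,-3,93],0,0]]'

```text
t: 2.5
tcp_pos: [0.4678, -0.0284, 0.0392]
tool_rot: [3.141, -0.002, 0.08]
wrist_force: [0.0, -0.2, -0.0]
finger_gap: 0.0002
finger_force: 0.0
```

Emit:
arm_command --plan '[[[7,0,0],0,0],[[14,0,0],0,0],[[20,0,0],0,0],[[26,0,0],0,0],[[32,0,0],0,0],[[37,0,0],0,0],[[40,0,0],0,0],[[40,0,0],0,0]]'

```text
t: 3.3
tcp_pos: [0.5072, -0.0252, 0.0382]
tool_rot: [3.141, -0.001, 0.08]
wrist_force: [-0.4, 1.2, -0.2]
finger_gap: 0.0001
finger_force: 0.4
```

Emit:
arm_command --plan '[[[2,0,0],0,0],[[4,0,0],0,0],[[6,0,0],0,0],[[8,0,0],0,0]]'

```text
t: 3.7
tcp_pos: [0.5115, -0.0248, 0.0381]
tool_rot: [-3.141, 0.007, 0.08]
wrist_force: [-18.6, -4.0, 13.9]
finger_gap: -0.0003
finger_force: 9.6
```

Run:
```python
from plant import arm, capture
import cv2,numpy as np
t=capture("top")["img"];s=capture("scene")["img"]
def c(i,x,y,w=66,h=75): return cv2.resize(i[y:y+h,x:x+w],None,fx=5,fy=5,interpolation=cv2.INTER_CUBIC)
cv2.imwrite("pics/m2.png",np.hstack([c(t,256,186),c(s,243,180)])); print(arm.read_state()["wrist_force"])
```

```text
[-13.50625219  -2.75502035   8.76405966]
```

View pics/m2.png

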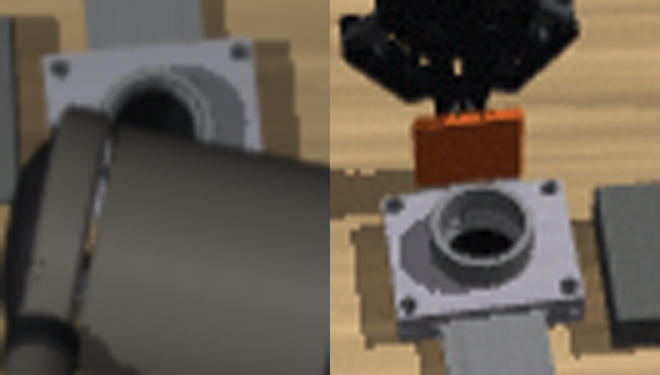

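The picture shows the tab (470,150 in the scene crop) up against its stop just short of the frame, with the spigot's bore now clear. The stalled position and the 18 N force agree with that. Next I back off and go to the rocker.

Emit:
arm_command --plan '[[[-15,0,0],0,0],[[-30,0,0],0,0],[[-40,0,0],0,0],[[-40,0,-50],0,0],[[-40,0,-100],0,0],[[-40,0,-140],0,0],[[-40,0,-140],0,0],[[-40,0,-140],0,0]]'

```text
t: 4.6
tcp_pos: [0.4754, -0.0279, 0.1791]
tool_rot: [3.141, -0.003, 0.08]
wrist_force: [-0.0, -0.8, -0.5]
finger_gap: 0.0001
finger_force: 0.0
```

Emit:
arm_command --plan '[[[142,-308,0],0,0],[[142,-308,0],0,0],[[142,-308,0],0,0],[[142,-308,0],0,0],[[142,-308,0],0,0],[[142,-308,0],0,0],[[142,-308,0],0,0],[[142,-308,0],0,0]]'

```text
t: 5.4
tcp_pos: [0.5913, 0.2952, 0.1746]
tool_rot: [-3.141, 0.003, 0.084]
wrist_force: [0.1, -0.1, -0.5]
finger_gap: -0.0001
finger_force: 0.0
```

Emit:
arm_command --plan '[[[0,0,0],0,0],[[0,0,0],0,0],[[0,0,40],0,0],[[0,0,66],0,0],[[0,0,66],0,0],[[0,0,66],0,0]]'

```text
t: 6.0
tcp_pos: [0.5919, 0.2896, 0.1127]
tool_rot: [3.141, 0.0, 0.078]
wrist_force: [-0.1, -0.1, 1.2]
finger_gap: -0.0
finger_force: 0.0
```

Emit:
arm_command --plan '[[[0,0,12],0,0],[[0,0,18],0,0],[[0,0,24],0,0],[[0,0,29],0,0],[[0,0,33],0,0],[[0,0,36],0,0],[[0,0,38],0,0],[[0,0,39],0,0]]'

```text
t: 6.8
tcp_pos: [0.5938, 0.291, 0.0763]
tool_rot: [-3.141, -0.006, 0.08]
wrist_force: [-0.3, -1.8, 18.9]
finger_gap: -0.0002
finger_force: 9.3
```

Emit:
arm_command --plan '[[[0,0,1],0,0],[[0,0,2],0,0],[[0,0,2],0,0]]'

```text
t: 7.1
tcp_pos: [0.5938, 0.2911, 0.0762]
tool_rot: [-3.14, -0.007, 0.08]
wrist_force: [-1.2, -2.4, 24.4]
finger_gap: 0.0001
finger_force: 11.5
```

Stalled at the stop with the rocker down. Lifting and heading for green.

Emit:
arm_command --plan '[[[0,0,-30],0,0],[[0,0,-70],0,0],[[0,0,-110],0,0],[[0,0,-110],0,0],[[0,0,-110],0,0]]'

```text
t: 7.6
tcp_pos: [0.5915, 0.2908, 0.1818]
tool_rot: [-3.141, -0.001, 0.08]
wrist_force: [0.6, 0.7, -0.8]
finger_gap: -0.0002
finger_force: 0.0
```

Run:
```python
from plant import arm, capture
import cv2,numpy as np
s=capture("scene")["img"]
def c(i,x,y,w=66,h=75): return cv2.resize(i[y:y+h,x:x+w],None,fx=5,fy=5,interpolation=cv2.INTER_CUBIC)
cv2.imwrite("pics/m3.png",np.hstack([c(s,355,185),c(s,243,180)]))
```

```text
(no output)
```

View pics/m3.png

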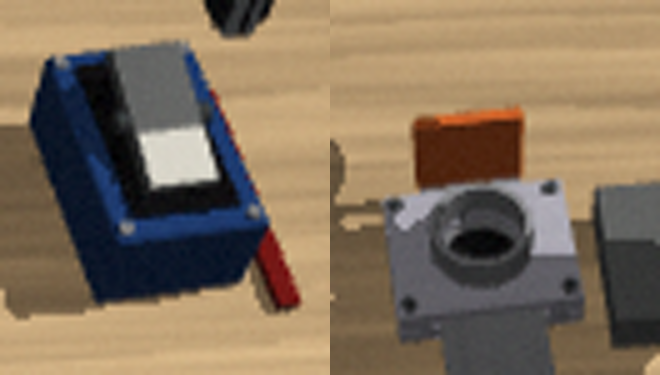

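The rocker's white end (180,155) is down inside the box frame, and the tab (470,150) is still at its stop. Now to the green button.

Emit:
arm_command --plan '[[[-114,620,0],0,0],[[-114,620,0],0,0],[[-114,620,0],0,0],[[-114,620,0],0,0],[[-114,620,0],0,0],[[-114,620,0],0,0],[[-114,620,0],0,0],[[-114,620,0],0,0]]'

```text
t: 8.45
tcp_pos: [0.5492, -0.1088, 0.1793]
tool_rot: [-3.14, 0.004, 0.08]
wrist_force: [0.7, 0.8, 0.5]
finger_gap: 0.0002
finger_force: 0.0
```

Emit:
arm_command --plan '[[[0,0,0],0,0],[[0,0,0],0,0]]'

```text
t: 8.65
tcp_pos: [0.5497, -0.108, 0.1794]
tool_rot: [-3.14, 0.003, 0.077]
wrist_force: [0.2, 0.8, -0.1]
finger_gap: -0.0004
finger_force: 0.0
```

Emit:
arm_command --plan '[[[-40,226,0],0,0],[[-40,226,0],0,0],[[-40,226,0],0,0],[[-40,226,0],0,0],[[-40,226,0],0,0],[[-40,226,0],0,0],[[-40,226,40],0,0],[[-40,226,70],0,0]]'

```text
t: 9.45
tcp_pos: [0.5294, -0.333, 0.1094]
tool_rot: [-3.14, 0.001, 0.082]
wrist_force: [1.1, 0.1, -0.8]
finger_gap: 0.0001
finger_force: 0.0
```

Emit:
arm_command --plan '[[[0,0,0],0,0],[[0,0,0],0,0]]'

```text
t: 9.65
tcp_pos: [0.5297, -0.3338, 0.1112]
tool_rot: [-3.14, 0.001, 0.082]
wrist_force: [0.3, 0.1, 0.9]
finger_gap: -0.0001
finger_force: 0.0
```

Emit:
arm_command --plan '[[[-2,3,10],0,0],[[-2,3,20],0,0],[[-2,3,26],0,0],[[-2,3,30],0,0],[[-2,3,33],0,0],[[-2,3,36],0,0],[[-2,3,38],0,0],[[-2,3,38],0,0]]'

```text
t: 10.45
tcp_pos: [0.5272, -0.3389, 0.0759]
tool_rot: [3.141, -0.0, 0.08]
wrist_force: [-6.4, 4.6, 16.3]
finger_gap: -0.0002
finger_force: 8.6
```

Emit:
arm_command --plan '[[[0,0,1],0,0],[[0,0,1],0,0],[[0,0,-30],0,0],[[0,0,-70],0,0],[[0,0,-110],0,0],[[0,0,-110],0,0],[[0,0,-110],0,0]]'

```text
t: 11.15
tcp_pos: [0.5277, -0.3393, 0.1843]
tool_rot: [3.14, -0.002, 0.08]
wrist_force: [-0.8, 0.1, -0.5]
finger_gap: 0.0001
finger_force: 0.0
```

Run:
```python
from plant import arm, capture
import cv2,numpy as np
s=capture("scene")["img"]
def c(i,x,y,w=52,h=75): return cv2.resize(i[y:y+h,x:x+w],None,fx=5,fy=5,interpolation=cv2.INTER_CUBIC)
cv2.imwrite("pics/m4.png",np.hstack([c(s,362,185),c(s,243,180),c(s,145,180)]))
```

```text
(no output)
```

View pics/m4.png

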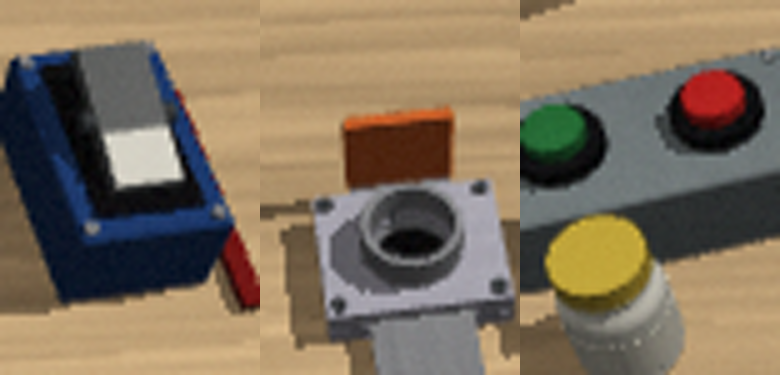

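The rocker's white pad (145,155) is down, the tab (400,150) is at its stop, and the green (555,130) and red (713,95) buttons are both up.

```bash
python3 -c "
from plant import arm
print(arm.finish_job())"
```

```text
the job is handed in; nothing more can be done
None
```

I opened the dust-port blade to its stop, switched the rocker on, then pressed the green button fully in and released it; the red button and loose items were left alone, and the job is handed in (no verdict returned).

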